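Draw a piston from its light stand and weigh it

TASK

Two light plastic stands each hold a steel pump piston upright. Pull the piston with the slim straight stem straight up out of its stand, so that the stand neither tips nor gets dragged along or lifted, and set it down (do not drop it) standing upright in the middle of the round pan of the bench scale, then let go. Leave the piston with the ball end in its stand.

Things in the scene. Friction and masses are not known exactly. Their poses are not given: they have to be found in the camera images.
- stem_piston_mid (a point): Half-way point on the axis of the loose steel stem piston, 116 mm tall, 0.2 to 0.4 kg: flat-footed barrel, 30 mm diameter, 50 mm high; above it a slim straight stem, 16 mm diameter, 66 mm long, the place to grip. This point is 58 mm above the foot and 8 mm above the barrel's top; z up the axis. It starts upright in its stand, stem and top 8 mm of barrel above the rim.
- stem_stand: The stem piston's stand: white plastic, 60 g, loose on the table. A round foot (58 mm diameter, 6 mm thick) carries an upright tube, 40 mm outside, bore 33 mm, rim 48 mm above the table. The piston rests on the bore's floor, 6 mm above the table: it must rise 42 mm to be clear. Origin: centre of the underside, z up the tube's axis.
- pan_centre (a point): Centre of the upper face of the bench scale's flat round steel pan, 130 mm in diameter, 48 mm above the table; the pan does not give. The scale is fixed: a white box 210 x 140 mm, 36 mm high, with a small display on the side towards the robot. z up.
- ball_piston_mid (a point): Half-way point on the axis of the other steel piston (loose, 82 mm tall, 41 mm above its foot): the same barrel, but a short thin neck and a ball 22 mm in diameter on top. It stands in a second stand of the same make; leave it there. z up the axis.
Not all that is in view belongs to the job. What is shaped like the part that bears stem_piston_mid but purple is not meant.

How it is judged:
By the outcome, as a careful person would: the job done as asked, in the order asked, and still so for the second after the job is handed in, with the robot touching nothing.
It also fails if it takes over 45 s, if anything falls off the work surface, if the arm or the gripper's body presses on something with over 40 N, if the wrist force passes 120 N, or if a joint passes its speed limit or range.

ROBOT

A 7-joint arm with a two-finger parallel gripper is mounted at the origin on the work surface. World frame = base frame: x ahead of the robot, y to its left, z up, the work surface at z = 0. Lengths are in m, angles in rad, forces in N, time in s.
With the tool pointing down it reaches from about 0.425 to 0.875 m from the base axis. Payload 4.7 kg.
Tool frame: the origin (TCP) lies at the very end of the fingers, on their centre line; the grasp point (between the pads) lies arm.tcp_to_grasp behind it (arm.tcp_to_grasp is the distance from the TCP to the grasp point, in m); z points along the fingers, x is the direction in which the jaws open and shut, and the axes are right-handed (so a half turn about z gives the same grasp; the last joint's range is limited). The gripper opens to 85 mm and grips with 20 to 120 N. Pads are 22 mm wide; open, the fingers measure 114 mm over their backs; the gripper's body (76 mm by 85 mm) begins 54 mm behind the grasp point. The pads swing forward as they close: fully open they stand 13 mm farther back than shut.
Start: joints at [1.351, 0.321, -0.07, 1.45, 0.023, 1.371, -0.057], TCP at [0.151, -0.632, 0.204] pointing down, gripper open.
Joint ranges: [-2.86, 2.86], [-0.3, 2.09], [-1.38, 1.24], [0.06, 2.45], [-1.56, 4.7], [0.09, 2.05], [-2.69, 2.69]. Speed limits (rad/s): [2.57, 2.57, 3.14, 3.14, 3.14, 3.14, 3.14].

INTERFACE

Orientations are given as a unit quaternion [x, y, z, w].
In Python, from bench import arm gives the robot as it stands.
- The arm moves only by the tool send_rows, never from a script. Its argument "steps" is a list of rows, each an object of numbers: "fingers": the closure, from -1 (fully open) to 1 (shut); "tx", "ty", "tz": the shift along the tool's x, y, z in m; "wx", "wy", "wz": the turn, a rotation vector about the tool's x, y, z in degrees. A call has 1 to 12 rows; each row is the pose to reach, as a shift and turn from the pose commanded when the call began, along the tool's axes at that moment; what a row does not reach only later rows make up. A row lasts 1/10 s, in which the tool goes at most 50 mm and 8.59 degrees, less where a joint would pass 70% of its speed; a pose out of reach is approached as far as the arm can. A call with a gripper value outside its range is refused whole. The fingers move at their own pace and stop on an object; "grip_force" is the grip in N (left out, the last holds). Time passes only in rows, so rows that repeat a pose let the fingers close. It gives the time, the measured TCP pose, the force and the opening at its end, in the units of the state.
- arm.observe(): the state, without advancing time (a new reading comes with each control period).
- arm.camera(name): name is "side" or "top"; returns the picture (400x640x3 uint8, red, green, blue); there is no depth.
- arm.get_calibration(name): a dict with "camera_matrix" (3x3 intrinsics, pixels), "view" (4x4, takes a point from world to camera coordinates). Camera axes: x right, y down, z forward; pixel columns grow to the right and rows downward; lengths in m; the calibration is good to about 2 mm. A picture is of the moment at which its call begins. get_calibration takes no time and is no camera call.
- arm.finish_job(): hands the job in, once; it reports no verdict.
The state is a dict: "time": time; "q": joint angles; "joint_velocities": joint speeds; "effort": joint torques, N m; "eef_pos": TCP position; "tool_rot": TCP orientation; "wrist_force": force on the tool from outside, world axes, zero at the start; "torque": the same for the moment, N m; "opening": finger opening in m.
Only numpy, scipy, OpenCV 4.12 (cv2) and the standard library are available. Lean on these libraries where they do the work, as an engineer would, in place of code of your own. Each camera call takes 0.05 s, during which the arm holds its last target. There are 200 camera calls.

## Working session

There is one attempt and no reset: what is moved stays moved. The work goes in short steps, Python scripts to look and compute and a tool call to move; the robot and the scene stay as the last step left them, time stands still between calls to the robot, and variables do not carry over. Pictures are saved under pics/ and viewed, on a budget of 10 in all, crops included, one or two more only if the job needs it, and the job is handed in when it is done.

Besides the shell and the picture viewer there is one more tool, called after "Call:" as name([rows], argument=value, ...), one row to a line, values as JSON. send_rows: Moves the arm, as the interface text tells. Its arguments: {"type":"object","properties":{"steps":{"type":"array"},"grip_force":{"type":"number"}},"required":["steps"]}

```bash
mkdir -p pics; python3 - <<'E'
from bench import arm
import cv2,numpy as np
np.set_printoptions(precision=4,suppress=True)
s=arm.observe()
print(s['time'],s['eef_pos'],s['tool_rot'],s['opening'],arm.tcp_to_grasp)
for n in ('side','top'):
    im=arm.camera(n); cv2.imwrite(f'pics/{n}0.png',im[:,:,::-1]); c=arm.get_calibration(n); print(n,c['camera_matrix'],c['view'])
E
```

```text
0.0 [ 0.1504 -0.6317  0.2031] [ 0.7848 -0.6198 -0.0008 -0.0006] 0.08564253366211959 0.0187
side [[375.5543   0.     318.7258]
 [  0.     375.5543 197.6794]
 [  0.       0.       1.    ]] [[ 0.8977 -0.4402 -0.0174 -0.5162]
 [-0.3295 -0.6446 -0.6898  0.1843]
 [ 0.2924  0.625  -0.7238  0.7527]
 [ 0.      0.      0.      1.    ]]
top [[385.5748   0.     325.968 ]
 [  0.     385.5748 197.4711]
 [  0.       0.       1.    ]] [[-0.0152 -0.9999 -0.0036 -0.0265]
 [-0.9942  0.0155 -0.1063  0.5538]
 [ 0.1063  0.002  -0.9943  1.0605]
 [ 0.      0.      0.      1.    ]]
```

View pics/side0.png

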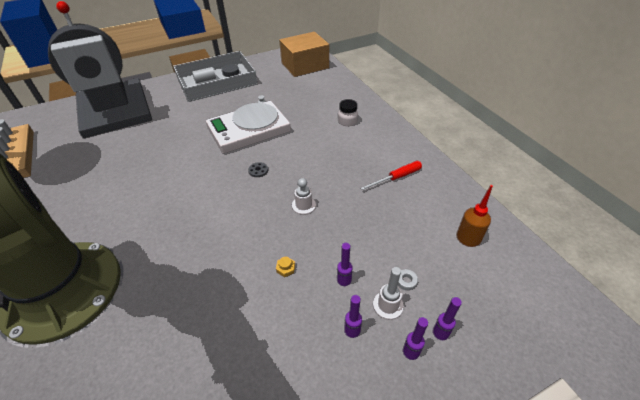

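View pics/top0.png

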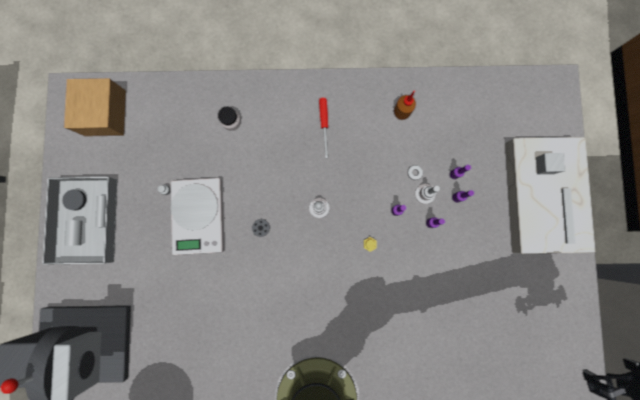

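The side view shows the stem piston and stand at about (389,295), with four purple decoys and a washer around it. The ball piston is at (303,195) and the scale pan at (255,116). In the top view the stem stand is at (427,194), the pan at (195,207) and the ball piston at (319,208). Next I'll enlarge the target areas.

```bash
python3 - <<'E'
import cv2,numpy as np
s=cv2.imread('pics/side0.png');t=cv2.imread('pics/top0.png')
a=cv2.resize(s[240:360,330:470],None,fx=400/140,fy=400/140,interpolation=cv2.INTER_CUBIC)[:300]
f=lambda im,x,y,w,h:cv2.resize(im[y:y+h,x:x+w],(400,300),interpolation=cv2.INTER_CUBIC)
m=np.vstack([np.hstack([f(s,350,250,80,60+10-10),f(t,385,160,80,60)]),np.hstack([f(s,205,90,100,75),f(t,155,170,100,75)])])
cv2.imwrite('pics/crop0.png',m)
for n,im in(('side',s),('top',t)):
    h=cv2.cvtColor(im,cv2.COLOR_BGR2HSV); k=cv2.inRange(h,(130,100,30),(160,255,255))
    _,_,st,c=cv2.connectedComponentsWithStats(k)
    print(n,[(list(x),y.round(1)) for x,y in zip(st[1:],c[1:]) if x[4]>15])
E
```

```text
side [([np.int32(338), np.int32(243), np.int32(14), np.int32(43), np.int32(440)], array([344.7, 266.3])), ([np.int32(345), np.int32(295), np.int32(17), np.int32(43), np.int32(501)], array([353.3, 317.9])), ([np.int32(433), np.int32(297), np.int32(29), np.int32(43), np.int32(582)], array([446.9, 319.9])), ([np.int32(403), np.int32(317), np.int32(25), np.int32(43), np.int32(570)], array([415.6, 339.7]))]
top [([np.int32(451), np.int32(165), np.int32(20), np.int32(13), np.int32(141)], array([459.1, 171.3])), ([np.int32(453), np.int32(191), np.int32(21), np.int32(11), np.int32(141)], array([461.8, 195.6])), ([np.int32(392), np.int32(205), np.int32(14), np.int32(10), np.int32(102)], array([398. , 209.4])), ([np.int32(427), np.int32(218), np.int32(18), np.int32(9), np.int32(121)], array([434.5, 221.9]))]
```

View pics/crop0.png

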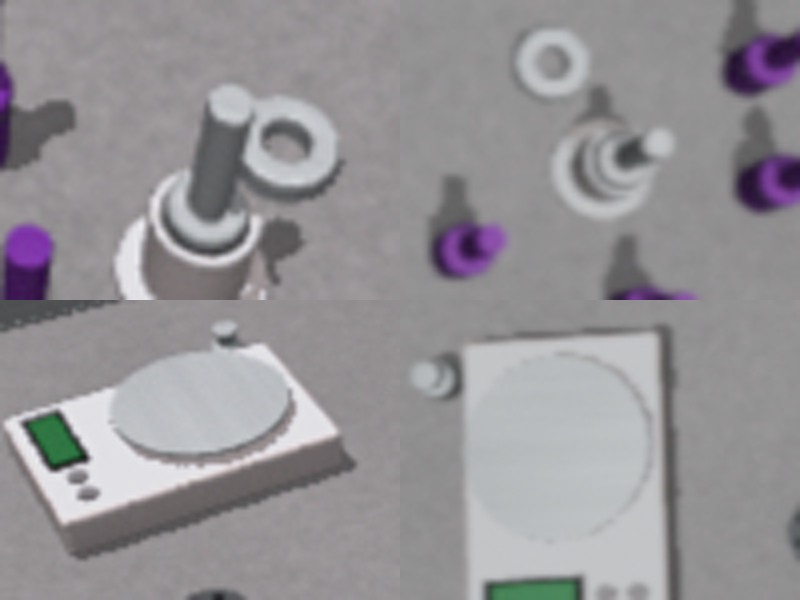

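The crop shows the stem top at side (396,270) and top (436,188), the rim at side (391,293), and the foot ring at top (425,193). The pan is at side (255,115.6) and top (194.4,206.2).

```bash
cat > h.py <<'E'
from bench import arm
import cv2,numpy as np
np.set_printoptions(precision=4,suppress=True)
C={n:arm.get_calibration(n) for n in('side','top')}
P={n:np.array(c['camera_matrix'])@np.array(c['view'])[:3] for n,c in C.items()}
def tri(a,b):
    X=cv2.triangulatePoints(P['side'],P['top'],np.float64(a).reshape(2,1),np.float64(b).reshape(2,1)); X=(X[:3]/X[3]).ravel()
    e=[np.linalg.norm((lambda p:p[:2]/p[2])(P[n]@np.r_[X,1])-q) for n,q in(('side',a),('top',b))]
    return X,np.round(e,2)
def ray(n,p,z):
    A=P[n][:,[0,1,3]].copy(); A[:,2]+=P[n][:,2]*z
    X=np.linalg.solve(A,np.r_[p,1]); return X[:2]/X[2]
E
python3 - <<'E'
from h import *
print('stemtop',tri((395.8,270.2),(435.8,188)))
print('rim side',ray('side',(390.8,292.8),.048),'foot top',ray('top',(425,193.2),.006))
print('pan',tri((254.9,115.6),(194.4,206.2)),ray('side',(254.9,115.6),.048),ray('top',(194.4,206.2),.048))
print('stemtop rays',ray('side',(395.8,270.2),.122),ray('top',(435.8,188),.122))
# purple tops: uppermost in side; base in top view
s=cv2.imread('pics/side0.png')
h=cv2.cvtColor(s,cv2.COLOR_BGR2HSV); k=cv2.inRange(h,(130,100,30),(160,255,255))
n,l,st,c=cv2.connectedComponentsWithStats(k)
for i in range(1,n):
    if st[i,4]>99:
        # centroid height ~.05
        print('purple',ray('side',c[i],.05))
for p in((459.1,171.3),(461.8,195.6),(398,209.4),(434.5,221.9)): print('ptop',ray('top',p,.05))
print('ring',ray('top',(415,172.5),.005))
E
```

```text
stemtop (array([ 0.564 , -0.3204,  0.1208]), array([0.11, 0.07]))
rim side [ 0.5639 -0.3217] foot top [ 0.5638 -0.3212]
pan (array([0.5331, 0.331 , 0.0459]), array([0.08, 0.08])) [0.5325 0.328 ] [0.5327 0.3304]
stemtop rays [ 0.5636 -0.3211] [ 0.5636 -0.32  ]
purple [ 0.5158 -0.2356]
purple [ 0.4786 -0.3339]
purple [ 0.6196 -0.4087]
purple [ 0.5514 -0.413 ]
ptop [ 0.6188 -0.4076]
ptop [ 0.5505 -0.4116]
ptop [ 0.5149 -0.2335]
ptop [ 0.4789 -0.3327]
ring [ 0.6249 -0.295 ]
```

The measurements agree: the stem axis is at (0.564, -0.3207) with its top at 0.121 (0.122 expected), and the pan is at (0.533, 0.330) with z 0.046 (0.048 expected). The nearest decoy is 86 mm away, so a radial jaw direction is clear. I'll move above the stem.

Call:
send_rows([
  {"tx": -0.207, "ty": -0.474, "tz": 0, "wz": -46.6, "fingers": -1},
  {"tx": -0.207, "ty": -0.474, "tz": 0, "wz": -46.6, "fingers": -1},
  {"tx": -0.207, "ty": -0.474, "tz": 0, "wz": -46.6, "fingers": -1},
  {"tx": -0.207, "ty": -0.474, "tz": 0, "wz": -46.6, "fingers": -1},
  {"tx": -0.207, "ty": -0.474, "tz": 0, "wz": -46.6, "fingers": -1},
  {"tx": -0.207, "ty": -0.474, "tz": 0, "wz": -46.6, "fingers": -1},
  {"tx": -0.207, "ty": -0.474, "tz": 0, "wz": -46.6, "fingers": -1},
  {"tx": -0.207, "ty": -0.474, "tz": 0, "wz": -46.6, "fingers": -1},
  {"tx": -0.207, "ty": -0.474, "tz": 0, "wz": -46.6, "fingers": -1},
  {"tx": -0.207, "ty": -0.474, "tz": 0, "wz": -46.6, "fingers": -1},
  {"tx": -0.207, "ty": -0.474, "tz": 0, "wz": -46.6, "fingers": -1},
  {"tx": -0.207, "ty": -0.474, "tz": 0, "wz": -46.6, "fingers": -1},
])

```text
validation failed for argument at $.st...
```

Call:
send_rows([
  {"tz": 0, "fingers": -1},
  {"tz": 0, "fingers": -1},
])

```text
validation failed for argument at $.st...
```

```bash
cat >> h.py <<'E'
from scipy.spatial.transform import Rotation as R
def to(x,y,z):
    s=arm.observe(); r=R.from_quat(s['tool_rot']); 
    print(s['time'],s['eef_pos'],'axes',r.as_matrix().T.ravel(),'q',np.array(s['q']),'F',np.array(s['wrist_force']),s['opening'])
    print('shift',r.inv().apply(np.array([x,y,z])-s['eef_pos']))
E
python3 -c "
from h import *
to(.5638,-.3207,.079)"
```

```text
0.1 [ 0.1504 -0.6318  0.2032] axes [ 0.2317 -0.9728 -0.0018 -0.9728 -0.2317  0.0001 -0.0005  0.0017 -1.    ] q [ 1.3511  0.3218 -0.0701  1.4516  0.0226  1.3708 -0.0569] F [-0.08   -0.0844  0.7271] 0.08549130329231315
shift [-0.2066 -0.4742  0.1245]
```

Both calls were refused, probably because every row needs every field. I'll test with one short call.

Call:
send_rows([
  {"fingers": -1, "tx": -0.02, "ty": -0.045, "tz": 0, "wx": 0, "wy": 0, "wz": -4.5},
])

```text
time: 0.2
eef_pos: [0.1813, -0.6059, 0.2029]
tool_rot: [0.805, -0.593, -0.002, 0.002]
wrist_force: [0.3, -1.1, -0.6]
opening: 0.0857
```

Call:
send_rows([
  {"fingers": -1, "tx": -0.015, "ty": -0.044, "tz": 0, "wx": 0, "wy": 0, "wz": -4.2},
  {"fingers": -1, "tx": -0.031, "ty": -0.089, "tz": 0, "wx": 0, "wy": 0, "wz": -8.4},
  {"fingers": -1, "tx": -0.046, "ty": -0.133, "tz": 0, "wx": 0, "wy": 0, "wz": -12.6},
  {"fingers": -1, "tx": -0.061, "ty": -0.177, "tz": 0, "wx": 0, "wy": 0, "wz": -16.8},
  {"fingers": -1, "tx": -0.076, "ty": -0.221, "tz": 0, "wx": 0, "wy": 0, "wz": -21},
  {"fingers": -1, "tx": -0.092, "ty": -0.266, "tz": 0, "wx": 0, "wy": 0, "wz": -25.3},
  {"fingers": -1, "tx": -0.107, "ty": -0.31, "tz": 0, "wx": 0, "wy": 0, "wz": -29.5},
  {"fingers": -1, "tx": -0.122, "ty": -0.354, "tz": 0, "wx": 0, "wy": 0, "wz": -33.7},
  {"fingers": -1, "tx": -0.137, "ty": -0.398, "tz": 0, "wx": 0, "wy": 0, "wz": -37.9},
  {"fingers": -1, "tx": -0.1525, "ty": -0.4425, "tz": 0, "wx": 0, "wy": 0, "wz": -42},
  {"fingers": -1, "tx": -0.1525, "ty": -0.4425, "tz": 0, "wx": 0, "wy": 0, "wz": -42},
  {"fingers": -1, "tx": -0.1525, "ty": -0.4425, "tz": 0, "wx": 0, "wy": 0, "wz": -42},
])

```text
time: 1.4
eef_pos: [0.5647, -0.3195, 0.2034]
tool_rot: [0.966, -0.258, -0.001, -0.0]
wrist_force: [-0.9, -0.8, -1.1]
opening: 0.0854
```

```bash
python3 -c "
from h import *
to(.5638,-.3207,.079)"
```

```text
1.4 [ 0.5647 -0.3195  0.2034] axes [ 0.8667 -0.4988 -0.0014 -0.4988 -0.8667 -0.0004 -0.001   0.0011 -1.    ] q [ 0.8169  0.3525 -0.4437  1.4415  0.1509  1.3828 -0.1535] F [-0.8837 -0.8194 -1.0707] 0.08537054871594658
shift [-0.      0.0015  0.1244]
```

Descending to the grasp height with the fingers open.

Call:
send_rows([
  {"fingers": -1, "tx": 0, "ty": 0.001, "tz": 0.02, "wx": 0, "wy": 0, "wz": 0},
  {"fingers": -1, "tx": 0, "ty": 0.001, "tz": 0.04, "wx": 0, "wy": 0, "wz": 0},
  {"fingers": -1, "tx": 0, "ty": 0.001, "tz": 0.06, "wx": 0, "wy": 0, "wz": 0},
  {"fingers": -1, "tx": 0, "ty": 0.001, "tz": 0.08, "wx": 0, "wy": 0, "wz": 0},
  {"fingers": -1, "tx": 0, "ty": 0.001, "tz": 0.1, "wx": 0, "wy": 0, "wz": 0},
  {"fingers": -1, "tx": 0, "ty": 0.001, "tz": 0.115, "wx": 0, "wy": 0, "wz": 0},
  {"fingers": -1, "tx": 0, "ty": 0.001, "tz": 0.124, "wx": 0, "wy": 0, "wz": 0},
  {"fingers": -1, "tx": 0, "ty": 0.001, "tz": 0.124, "wx": 0, "wy": 0, "wz": 0},
  {"fingers": -1, "tx": 0, "ty": 0.001, "tz": 0.124, "wx": 0, "wy": 0, "wz": 0},
])

```text
time: 2.3
eef_pos: [0.5637, -0.3227, 0.0809]
tool_rot: [0.966, -0.26, 0.0, 0.0]
wrist_force: [-0.2, 0.1, -0.5]
opening: 0.0857
```

```bash
python3 -c "
from h import *
to(.5638,-.3207,.079)
s=arm.camera('side')[:,:,::-1];t=arm.camera('top')[:,:,::-1]
f=lambda im,x,y:cv2.resize(im[y:y+90,x:x+80],(400,450),interpolation=cv2.INTER_CUBIC)
cv2.imwrite('pics/g1.png',np.hstack([f(s,350,225),f(t,395,150)]))"
```

```text
2.3 [ 0.5637 -0.3227  0.0809] axes [ 0.8649 -0.502   0.001  -0.502  -0.8649  0.0002  0.0008 -0.0007 -1.    ] q [ 0.8121  0.4355 -0.4272  1.5856  0.192   1.1612 -0.1823] F [-0.1934  0.0912 -0.4866] 0.08566207446427021
shift [-0.0009 -0.0018  0.0019]
```

View pics/g1.png

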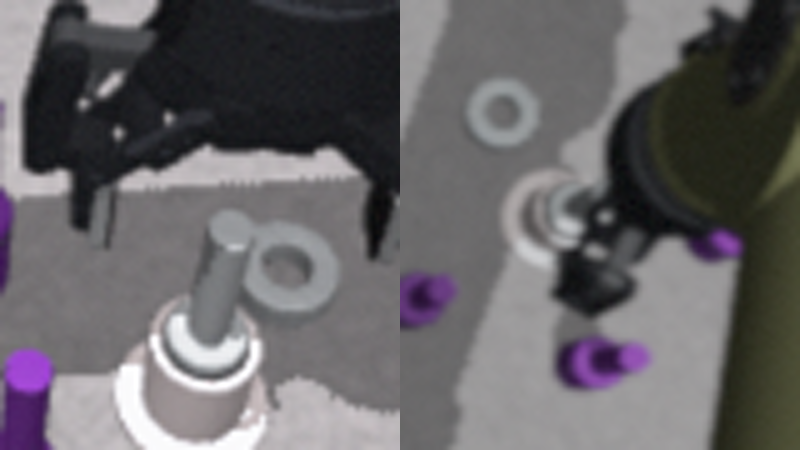

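The fingers straddle the stem, which is near the middle of the gap: tips at crop (103,245) and (380,255), stem top at (231,220). The stand is upright. I'll make a small correction and close gently.

Call:
send_rows([
  {"fingers": -1, "tx": -0.0005, "ty": -0.0015, "tz": 0.001, "wx": 0, "wy": 0, "wz": 0},
  {"fingers": -0.5, "tx": -0.0005, "ty": -0.0015, "tz": 0.001, "wx": 0, "wy": 0, "wz": 0},
  {"fingers": 0, "tx": -0.0005, "ty": -0.0015, "tz": 0.001, "wx": 0, "wy": 0, "wz": 0},
  {"fingers": 0.3, "tx": -0.0005, "ty": -0.0015, "tz": 0.001, "wx": 0, "wy": 0, "wz": 0},
  {"fingers": 0.5, "tx": -0.0005, "ty": -0.0015, "tz": 0.001, "wx": 0, "wy": 0, "wz": 0},
], grip_force=25)

```text
time: 2.9
eef_pos: [0.5638, -0.3207, 0.0793]
tool_rot: [0.966, -0.26, 0.0, 0.0]
wrist_force: [-0.1, -0.7, 0.2]
opening: 0.0283
```

```bash
python3 -c "
from h import *
to(.5638,-.3207,.079)
s=arm.camera('side')[:,:,::-1];t=arm.camera('top')[:,:,::-1]
f=lambda im,x,y:cv2.resize(im[y:y+90,x:x+80],(400,450),interpolation=cv2.INTER_CUBIC)
cv2.imwrite('pics/g2.png',np.hstack([f(s,350,225),f(t,395,150)]))"
```

```text
2.9 [ 0.5638 -0.3207  0.0793] axes [ 0.8651 -0.5015  0.0001 -0.5015 -0.8651  0.0001  0.     -0.0002 -1.    ] q [ 0.81    0.4359 -0.4277  1.5886  0.1925  1.1588 -0.1851] F [-0.1426 -0.7307  0.1896] 0.02832525127540551
shift [ 0.     -0.      0.0003]
```

View pics/g2.png

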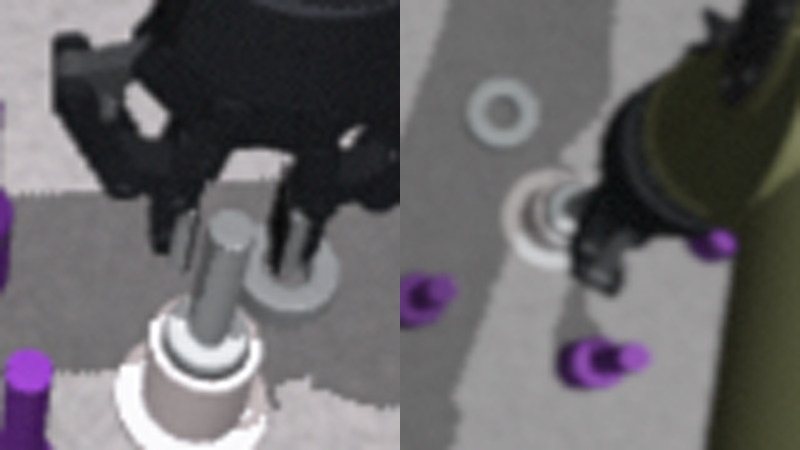

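The stem is still free. The right finger looks slightly farther from it than the left, so I'll narrow a little more to judge the centring.

Call:
send_rows([
  {"fingers": 0.5, "tx": 0, "ty": 0, "tz": 0, "wx": 0, "wy": 0, "wz": 0},
  {"fingers": 0.5, "tx": 0, "ty": 0, "tz": 0, "wx": 0, "wy": 0, "wz": 0},
])

```text
time: 3.2
eef_pos: [0.5638, -0.3207, 0.0792]
tool_rot: [0.966, -0.26, 0.0, 0.0]
wrist_force: [0.1, -0.2, 0.5]
opening: 0.0214
```

```bash
python3 -c "
from h import *
to(.5638,-.3207,.079)
a=arm.observe()['eef_pos']
for d in((0,0,0),(0,0,.019),(0,0,.043),(.0087,-.005,.0),(-.0087,.005,.0)):
    p=P['side']@np.r_[np.array(a)+d,1]; p=p[:2]/p[2]; print(d,p,(p-[370,245])*12)
s=arm.camera('side')[:,:,::-1]
cv2.imwrite('pics/g3.png',cv2.resize(s[245:295,370:420],(600,600),interpolation=cv2.INTER_CUBIC))"
```

```text
3.2 [ 0.5638 -0.3207  0.0792] axes [ 0.8651 -0.5015  0.     -0.5015 -0.8651  0.0001  0.     -0.0001 -1.    ] q [ 0.81    0.436  -0.4278  1.5886  0.1925  1.1588 -0.1851] F [ 0.1101 -0.1571  0.5489] 0.021357075099052797
shift [ 0.     -0.      0.0002]
(0, 0, 0) [392.5771 283.3872] [270.9249 460.6466]
(0, 0, 0.019) [393.9564 277.5928] [287.4768 391.1131]
(0, 0, 0.043) [395.785  269.9111] [309.4195 298.9331]
(0.0087, -0.005, 0.0) [398.3456 283.6656] [340.1471 463.9877]
(-0.0087, 0.005, 0.0) [386.8187 283.1093] [201.8246 457.3113]
```

View pics/g3.png

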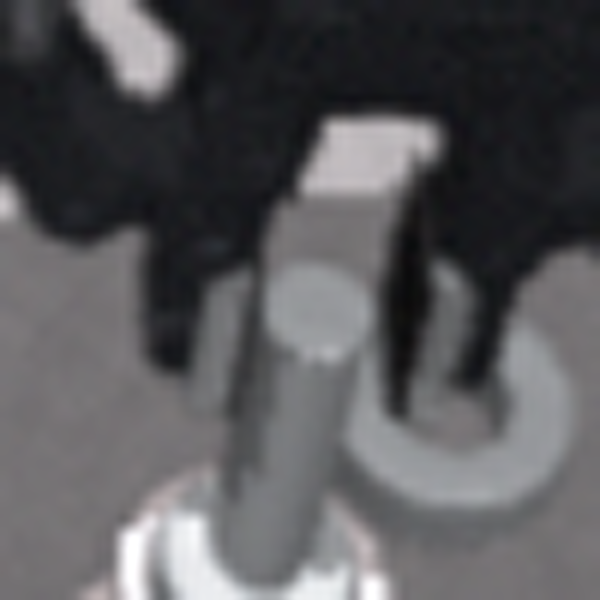

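The side view (crop 600 px) shows the stem in front of the left finger. The tips end at y≈415, where the projected TCP would be about 460, so I'm not sure of the depth. I'll check from above.

```bash
python3 -c "
from h import *
a=np.array(arm.observe()['eef_pos']); ex=np.array([.865,-.5015,0]);ey=np.array([-.5015,-.865,0]);ez=np.array([0,0,1])
ims=[]
for n,x0,y0 in(('side',370,250),('top',410,170)):
    im=arm.camera(n)[:,:,::-1]; im=cv2.resize(im[y0:y0+40,x0:x0+40],(400,400),interpolation=cv2.INTER_CUBIC); im=cv2.convertScaleAbs(im,alpha=1.8,beta=25); ims.append(im.copy())
    for sx in(-1,1):
        c=[a+ex*sx*.0107+ey*v+ez*z for v,z in((-.011,.004),(.011,.004),(.011,.03),(-.011,.03))]
        q=np.array([(lambda p:p[:2]/p[2])(P[n]@np.r_[p,1]) for p in c]); q=((q-[x0,y0]+.5)*10).astype(np.int32)
        cv2.polylines(im,[q],True,(0,255,0) if sx<0 else (0,0,255),1)
    ims.append(im)
cv2.imwrite('pics/g4.png',cv2.resize(np.vstack([np.hstack(ims[:2]),np.hstack(ims[2:])]),(600,600)))"
```

```text
(no output)
```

View pics/g4.png

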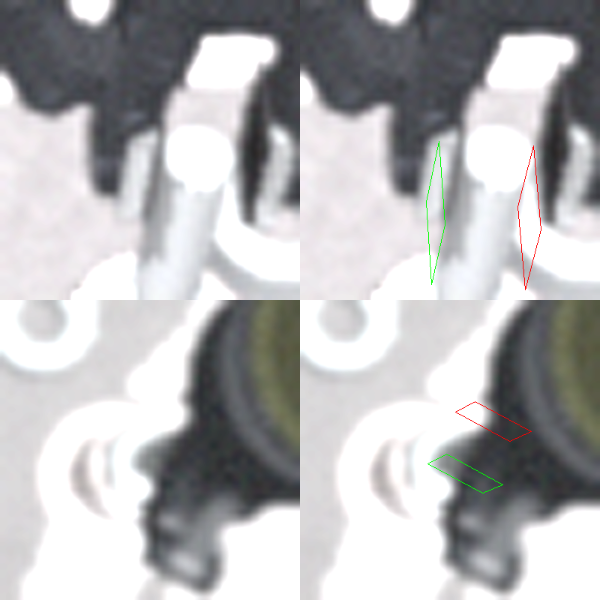

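The overlay puts the tips higher than the nominal TCP, by 10 to 20 mm, and possibly a few mm farther from the side camera. Going 10 mm lower is safe, since it stays 13 mm above the barrel and the body stays clear of the decoys. Lower, then look again.

Call:
send_rows([
  {"fingers": 0.5, "tx": 0, "ty": 0, "tz": 0.005, "wx": 0, "wy": 0, "wz": 0},
  {"fingers": 0.5, "tx": 0, "ty": 0, "tz": 0.01, "wx": 0, "wy": 0, "wz": 0},
  {"fingers": 0.5, "tx": 0, "ty": 0, "tz": 0.01, "wx": 0, "wy": 0, "wz": 0},
])

```text
time: 3.65
eef_pos: [0.5629, -0.3203, 0.0679]
tool_rot: [0.966, -0.26, -0.001, -0.0]
wrist_force: [-0.2, -0.1, -0.3]
opening: 0.0211
```

```bash
python3 -c "
from h import *
to(.5638,-.3207,.069)
s=arm.camera('side')[:,:,::-1]; t=arm.camera('top')[:,:,::-1]
g=lambda im,x,y,w,h,b:cv2.convertScaleAbs(cv2.resize(im[y:y+h,x:x+w],(w*10,h*10),interpolation=cv2.INTER_CUBIC),alpha=1.25,beta=b)
cv2.imwrite('pics/g5.png',np.hstack([g(s,375,250,38,56,10),g(t,412,170,38,56,10)]))"
```

```text
3.65 [ 0.5629 -0.3203  0.0679] axes [ 0.8651 -0.5016 -0.0021 -0.5016 -0.8651  0.0001 -0.0018  0.001  -1.    ] q [ 0.8084  0.4464 -0.4254  1.5989  0.1971  1.1412 -0.1884] F [-0.2499 -0.0854 -0.3154] 0.021092594496054214
shift [ 0.0009 -0.0001 -0.0011]
```

View pics/g5.png

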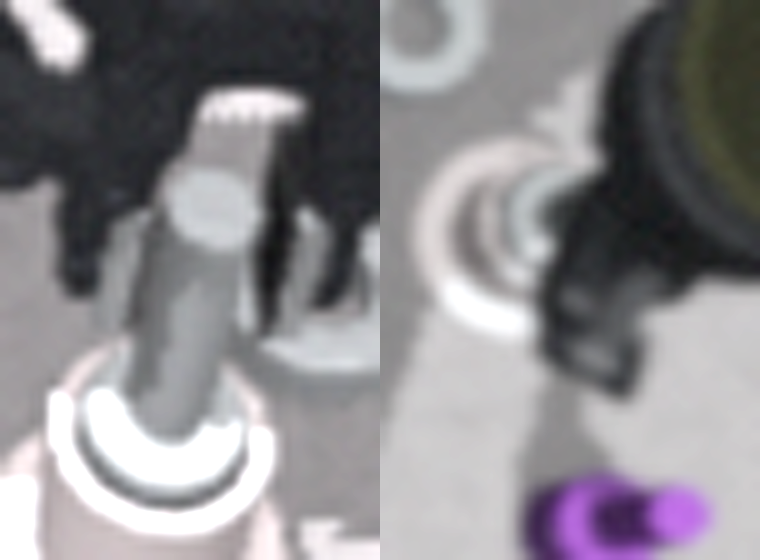

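At the lower height the pads straddle the stem well above the barrel. The stem (crop x 130–235) is closer to the left pad (about 130) than to the right one (about 265). I'll shift about 1.5 mm along -x and close gently.

Call:
send_rows([
  {"fingers": 0.5, "tx": -0.0015, "ty": 0, "tz": 0, "wx": 0, "wy": 0, "wz": 0},
  {"fingers": 0.5, "tx": -0.0015, "ty": 0, "tz": 0, "wx": 0, "wy": 0, "wz": 0},
  {"fingers": 0.55, "tx": -0.0015, "ty": 0, "tz": 0, "wx": 0, "wy": 0, "wz": 0},
  {"fingers": 0.6, "tx": -0.0015, "ty": 0, "tz": 0, "wx": 0, "wy": 0, "wz": 0},
  {"fingers": 0.65, "tx": -0.0015, "ty": 0, "tz": 0, "wx": 0, "wy": 0, "wz": 0},
  {"fingers": 0.75, "tx": -0.0015, "ty": 0, "tz": 0, "wx": 0, "wy": 0, "wz": 0},
  {"fingers": 1, "tx": -0.0015, "ty": 0, "tz": 0, "wx": 0, "wy": 0, "wz": 0},
  {"fingers": 1, "tx": -0.0015, "ty": 0, "tz": 0, "wx": 0, "wy": 0, "wz": 0},
  {"fingers": 1, "tx": -0.0015, "ty": 0, "tz": 0, "wx": 0, "wy": 0, "wz": 0},
], grip_force=25)

```text
time: 4.65
eef_pos: [0.5628, -0.3202, 0.0695]
tool_rot: [0.966, -0.26, 0.0, 0.0]
wrist_force: [1.8, -0.7, 0.2]
opening: 0.0151
```

```bash
python3 -c "
from h import *
to(.5638,-.3207,.069)
s=arm.camera('side')[:,:,::-1]; s0=cv2.imread('pics/side0.png')
g=lambda im,x,y,w,h,b:cv2.convertScaleAbs(cv2.resize(im[y:y+h,x:x+w],(w*8,h*8),interpolation=cv2.INTER_CUBIC),alpha=1.25,beta=b)
cv2.imwrite('pics/g6.png',np.hstack([g(s,367,250,50,72,10),g(s0,367,250,50,72,10)]))"
```

```text
4.65 [ 0.5628 -0.3202  0.0695] axes [ 0.8651 -0.5016  0.001  -0.5016 -0.8651  0.0001  0.0008 -0.0006 -1.    ] q [ 0.8095  0.4422 -0.4262  1.6011  0.1962  1.1398 -0.1881] F [ 1.82   -0.7133  0.1663] 0.015066754343025521
shift [ 0.0011 -0.      0.0005]
```

View pics/g6.png

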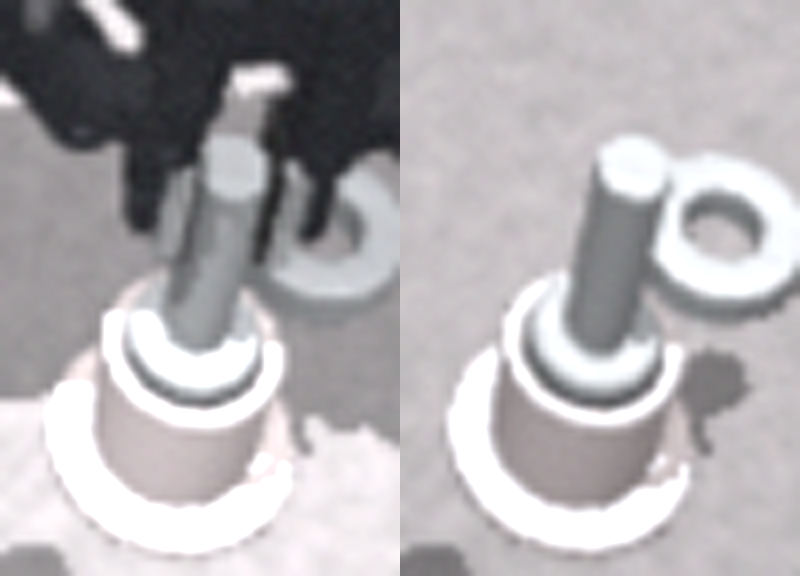

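The stem is gripped, and the piston and stand stand as in the first picture. A 2 N side load shows, so I'll back off 0.5 mm, firm up the grip and lift straight and slowly.

Call:
send_rows([
  {"fingers": 1, "tx": 0.0005, "ty": 0, "tz": 0, "wx": 0, "wy": 0, "wz": 0},
  {"fingers": 1, "tx": 0.0005, "ty": 0, "tz": 0, "wx": 0, "wy": 0, "wz": 0},
  {"fingers": 1, "tx": 0.0005, "ty": 0, "tz": -0.004, "wx": 0, "wy": 0, "wz": 0},
  {"fingers": 1, "tx": 0.0005, "ty": 0, "tz": -0.008, "wx": 0, "wy": 0, "wz": 0},
  {"fingers": 1, "tx": 0.0005, "ty": 0, "tz": -0.008, "wx": 0, "wy": 0, "wz": 0},
], grip_force=60)

```text
time: 5.2
eef_pos: [0.5624, -0.32, 0.0769]
tool_rot: [0.966, -0.26, -0.001, -0.0]
wrist_force: [0.4, 1.1, -2.5]
opening: 0.014
```

```bash
python3 -c "
from h import *
to(.5638,-.3207,.069)"
```

```text
5.2 [ 0.5624 -0.32    0.0769] axes [ 0.8651 -0.5016 -0.0011 -0.5016 -0.8651  0.0001 -0.001   0.0005 -1.    ] q [ 0.8105  0.4359 -0.4276  1.5937  0.1926  1.1551 -0.1855] F [ 0.3981  1.0518 -2.5049] 0.013991413576250689
shift [ 0.0016 -0.0001  0.0079]
```

The wrist carries about 2.5 N, consistent with the piston alone. I'll keep going straight up.

Call:
send_rows([
  {"fingers": 1, "tx": 0, "ty": 0, "tz": -0.006, "wx": 0, "wy": 0, "wz": 0},
  {"fingers": 1, "tx": 0, "ty": 0, "tz": -0.014, "wx": 0, "wy": 0, "wz": 0},
  {"fingers": 1, "tx": 0, "ty": 0, "tz": -0.022, "wx": 0, "wy": 0, "wz": 0},
  {"fingers": 1, "tx": 0, "ty": 0, "tz": -0.03, "wx": 0, "wy": 0, "wz": 0},
  {"fingers": 1, "tx": 0, "ty": 0, "tz": -0.04, "wx": 0, "wy": 0, "wz": 0},
  {"fingers": 1, "tx": 0, "ty": 0, "tz": -0.055, "wx": 0, "wy": 0, "wz": 0},
  {"fingers": 1, "tx": 0, "ty": 0, "tz": -0.075, "wx": 0, "wy": 0, "wz": 0},
  {"fingers": 1, "tx": 0, "ty": 0, "tz": -0.1, "wx": 0, "wy": 0, "wz": 0},
  {"fingers": 1, "tx": 0, "ty": 0, "tz": -0.12, "wx": 0, "wy": 0, "wz": 0},
  {"fingers": 1, "tx": 0, "ty": 0, "tz": -0.135, "wx": 0, "wy": 0, "wz": 0},
  {"fingers": 1, "tx": 0, "ty": 0, "tz": -0.135, "wx": 0, "wy": 0, "wz": 0},
])

```text
time: 6.3
eef_pos: [0.5644, -0.3208, 0.2157]
tool_rot: [0.966, -0.26, 0.003, 0.001]
wrist_force: [0.7, 1.0, -3.7]
opening: 0.0137
```

```bash
python3 -c "
from h import *
to(.5328,.330,.212)
s=arm.camera('side')[:,:,::-1]; cv2.imwrite('pics/g7.png',np.ascontiguousarray(s[150:340,300:500]).repeat(3,0).repeat(3,1))"
```

```text
6.3 [ 0.5644 -0.3208  0.2157] axes [ 0.8651 -0.5016  0.0054 -0.5016 -0.8651  0.0002  0.0046 -0.0029 -1.    ] q [ 0.8194  0.3421 -0.4444  1.4298  0.1478  1.3972 -0.1526] F [ 0.7444  0.9711 -3.6895] 0.013749393532710453
shift [-0.3537 -0.5471  0.0017]
```

View pics/g7.png

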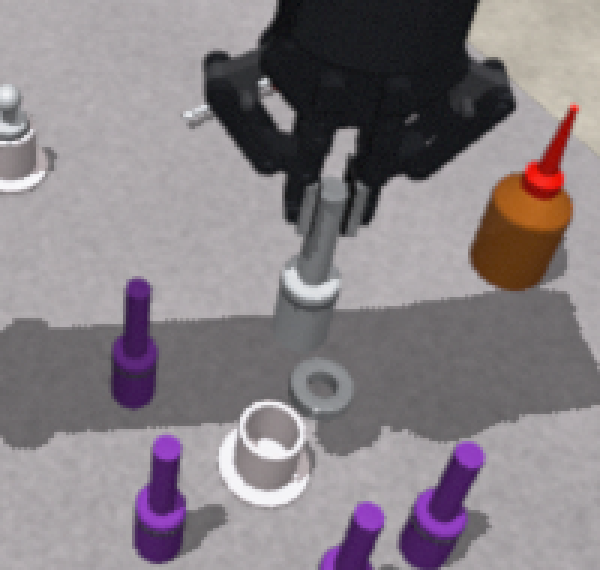

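The piston hangs vertical in the gripper (crop 320,260). The empty stand stands in its place (crop 268,465), and the decoys and ball piston are untouched. Now carry it toward the scale, turning the tool along the way.

Call:
send_rows([
  {"fingers": 1, "tx": -0.007, "ty": -0.011, "tz": 0, "wx": 0, "wy": 0, "wz": -2},
  {"fingers": 1, "tx": -0.021, "ty": -0.033, "tz": 0, "wx": 0, "wy": 0, "wz": -6},
  {"fingers": 1, "tx": -0.042, "ty": -0.066, "tz": 0, "wx": 0, "wy": 0, "wz": -11},
  {"fingers": 1, "tx": -0.067, "ty": -0.104, "tz": 0, "wx": 0, "wy": 0, "wz": -17},
  {"fingers": 1, "tx": -0.092, "ty": -0.142, "tz": 0, "wx": 0, "wy": 0, "wz": -23},
  {"fingers": 1, "tx": -0.117, "ty": -0.181, "tz": 0, "wx": 0, "wy": 0, "wz": -29},
  {"fingers": 1, "tx": -0.142, "ty": -0.219, "tz": 0, "wx": 0, "wy": 0, "wz": -35},
  {"fingers": 1, "tx": -0.166, "ty": -0.257, "tz": 0, "wx": 0, "wy": 0, "wz": -41},
  {"fingers": 1, "tx": -0.191, "ty": -0.295, "tz": 0, "wx": 0, "wy": 0, "wz": -47},
  {"fingers": 1, "tx": -0.212, "ty": -0.328, "tz": 0, "wx": 0, "wy": 0, "wz": -53},
  {"fingers": 1, "tx": -0.23, "ty": -0.355, "tz": 0, "wx": 0, "wy": 0, "wz": -58},
  {"fingers": 1, "tx": -0.237, "ty": -0.366, "tz": 0, "wx": 0, "wy": 0, "wz": -62},
])

```text
time: 7.55
eef_pos: [0.5386, 0.1213, 0.2111]
tool_rot: [0.96, 0.281, -0.001, -0.001]
wrist_force: [-0.3, -0.2, -3.2]
opening: 0.0141
```

Call:
send_rows([
  {"fingers": 1, "tx": 0, "ty": 0, "tz": 0, "wx": 0, "wy": 0, "wz": 0},
  {"fingers": 1, "tx": 0, "ty": 0, "tz": 0, "wx": 0, "wy": 0, "wz": 0},
])

```text
time: 7.75
eef_pos: [0.5405, 0.1147, 0.2112]
tool_rot: [0.962, 0.275, -0.001, 0.0]
wrist_force: [-0.0, -0.5, -3.5]
opening: 0.0139
```

```bash
python3 -c "
from h import *
to(.5328,.330,.212)"
```

```text
7.75 [0.5405 0.1147 0.2112] axes [ 0.8493  0.5279 -0.0023  0.5279 -0.8493  0.0001 -0.0019 -0.0013 -1.    ] q [ 0.4839  0.1871 -0.8292  1.6608  0.1414  1.3579  0.1893] F [-0.0421 -0.4552 -3.4723] 0.013918362533568046
shift [ 0.1071 -0.1869 -0.0011]
```

Call:
send_rows([
  {"fingers": 1, "tx": 0.01, "ty": -0.018, "tz": 0, "wx": 0, "wy": 0, "wz": 0},
  {"fingers": 1, "tx": 0.03, "ty": -0.052, "tz": 0, "wx": 0, "wy": 0, "wz": 0},
  {"fingers": 1, "tx": 0.05, "ty": -0.087, "tz": 0, "wx": 0, "wy": 0, "wz": 0},
  {"fingers": 1, "tx": 0.07, "ty": -0.122, "tz": 0, "wx": 0, "wy": 0, "wz": 0},
  {"fingers": 1, "tx": 0.088, "ty": -0.154, "tz": 0, "wx": 0, "wy": 0, "wz": 0},
  {"fingers": 1, "tx": 0.1, "ty": -0.175, "tz": 0, "wx": 0, "wy": 0, "wz": 0},
  {"fingers": 1, "tx": 0.107, "ty": -0.187, "tz": 0, "wx": 0, "wy": 0, "wz": 0},
  {"fingers": 1, "tx": 0.107, "ty": -0.187, "tz": 0, "wx": 0, "wy": 0, "wz": 0},
  {"fingers": 1, "tx": 0.107, "ty": -0.187, "tz": 0, "wx": 0, "wy": 0, "wz": 0},
])

```text
time: 8.65
eef_pos: [0.5344, 0.3283, 0.2116]
tool_rot: [0.962, 0.274, -0.0, 0.001]
wrist_force: [1.7, -1.4, -3.9]
opening: 0.014
```

```bash
python3 -c "
from h import *
to(.5328,.330,.112)
s=arm.camera('side')[:,:,::-1]; cv2.imwrite('pics/g8.png',cv2.resize(s[30:170,190:330],(560,560),interpolation=cv2.INTER_CUBIC))
for z in (.048,.15,.2): 
  p=P['side']@[.5328,.330,z,1]; print(z,p[:2]/p[2])"
```

```text
8.65 [0.5344 0.3283 0.2116] axes [ 0.8504  0.5262 -0.0014  0.5262 -0.8504  0.0018 -0.0003 -0.0023 -1.    ] q [ 0.0858  0.3956 -0.8879  1.4759  0.3088  1.4174 -0.2576] F [ 1.6543 -1.3838 -3.8771] 0.013975744992501114
shift [-0.0003 -0.0025  0.0996]
0.048 [254.7535 115.2161]
0.15 [249.3954  82.9039]
0.2 [246.471   65.2681]
```

View pics/g8.png

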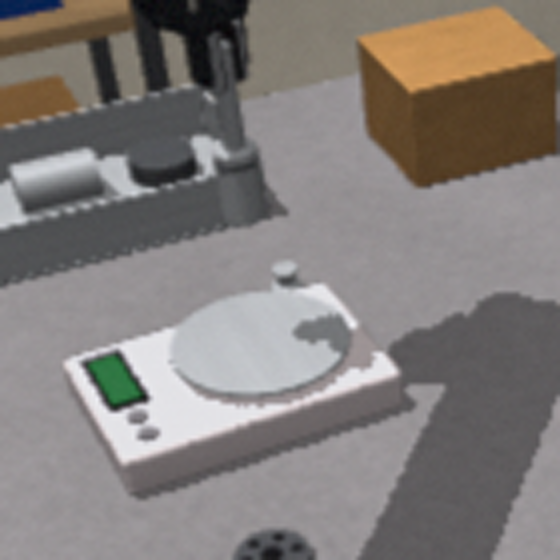

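The piston hangs over the pan with its foot at about px (250.3,83.5), where (249.4,82.9) was predicted. That agrees with the 2 mm that the TCP still has to go. Correct it and descend to about 8 mm above the pan.

Call:
send_rows([
  {"fingers": 1, "tx": 0, "ty": -0.002, "tz": 0.01, "wx": 0, "wy": 0, "wz": 0},
  {"fingers": 1, "tx": 0, "ty": -0.002, "tz": 0.025, "wx": 0, "wy": 0, "wz": 0},
  {"fingers": 1, "tx": 0, "ty": -0.002, "tz": 0.04, "wx": 0, "wy": 0, "wz": 0},
  {"fingers": 1, "tx": 0, "ty": -0.002, "tz": 0.055, "wx": 0, "wy": 0, "wz": 0},
  {"fingers": 1, "tx": 0, "ty": -0.002, "tz": 0.07, "wx": 0, "wy": 0, "wz": 0},
  {"fingers": 1, "tx": 0, "ty": -0.002, "tz": 0.08, "wx": 0, "wy": 0, "wz": 0},
  {"fingers": 1, "tx": 0, "ty": -0.002, "tz": 0.088, "wx": 0, "wy": 0, "wz": 0},
  {"fingers": 1, "tx": 0, "ty": -0.002, "tz": 0.091, "wx": 0, "wy": 0, "wz": 0},
  {"fingers": 1, "tx": 0, "ty": -0.002, "tz": 0.091, "wx": 0, "wy": 0, "wz": 0},
  {"fingers": 1, "tx": 0, "ty": -0.002, "tz": 0.091, "wx": 0, "wy": 0, "wz": 0},
])

```text
time: 9.7
eef_pos: [0.5328, 0.3327, 0.1218]
tool_rot: [0.962, 0.275, 0.001, -0.0]
wrist_force: [0.4, 0.2, -3.0]
opening: 0.0139
```

```bash
python3 -c "
from h import *
to(.5328,.330,.112)
s=arm.camera('side')[:,:,::-1];t=arm.camera('top')[:,:,::-1]
g=lambda im,x,y:cv2.resize(im[y:y+90,x:x+70],(350,450),interpolation=cv2.INTER_CUBIC)
cv2.imwrite('pics/g9.png',np.hstack([g(s,220,55),g(t,160,160)]))"
```

```text
9.7 [0.5328 0.3327 0.1218] axes [ 0.849   0.5284  0.0011  0.5284 -0.849   0.      0.0009  0.0005 -1.    ] q [ 0.0659  0.4583 -0.8624  1.5903  0.3609  1.2595 -0.3003] F [ 0.4325  0.2115 -2.9743] 0.013940881587302499
shift [-0.0014  0.0023  0.0098]
```

View pics/g9.png

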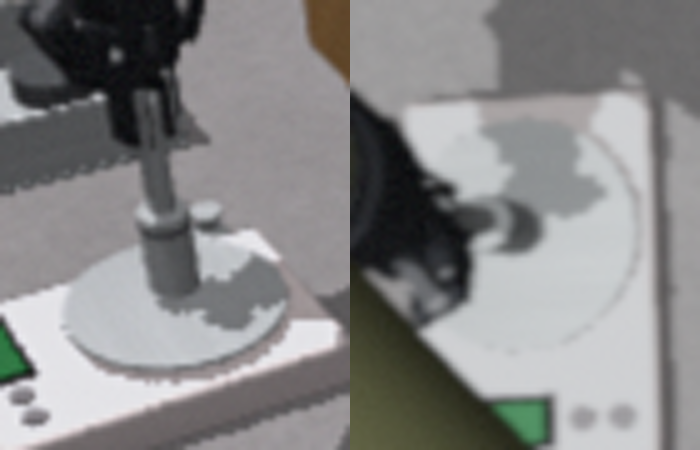

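Both views show the piston upright above the pan's centre: side foot at crop (173,288), where (172,287) is expected for 10 mm height. Lower gently, watching the force.

Call:
send_rows([
  {"fingers": 1, "tx": 0, "ty": 0.001, "tz": 0.002, "wx": 0, "wy": 0, "wz": 0},
  {"fingers": 1, "tx": 0, "ty": 0.001, "tz": 0.004, "wx": 0, "wy": 0, "wz": 0},
  {"fingers": 1, "tx": 0, "ty": 0.001, "tz": 0.006, "wx": 0, "wy": 0, "wz": 0},
  {"fingers": 1, "tx": 0, "ty": 0.001, "tz": 0.007, "wx": 0, "wy": 0, "wz": 0},
  {"fingers": 1, "tx": 0, "ty": 0.001, "tz": 0.007, "wx": 0, "wy": 0, "wz": 0},
])

```text
time: 10.3
eef_pos: [0.5328, 0.3314, 0.1139]
tool_rot: [0.962, 0.275, -0.0, 0.0]
wrist_force: [0.4, 0.1, -3.4]
opening: 0.0138
```

Call:
send_rows([
  {"fingers": 1, "tx": 0, "ty": 0, "tz": 0.001, "wx": 0, "wy": 0, "wz": 0},
  {"fingers": 1, "tx": 0, "ty": 0, "tz": 0.001, "wx": 0, "wy": 0, "wz": 0},
  {"fingers": 1, "tx": 0, "ty": 0, "tz": 0.001, "wx": 0, "wy": 0, "wz": 0},
])

```text
time: 10.6
eef_pos: [0.5329, 0.3315, 0.1132]
tool_rot: [0.962, 0.275, 0.0, 0.0]
wrist_force: [-0.7, -0.0, -3.5]
opening: 0.014
```

Call:
send_rows([
  {"fingers": 1, "tx": 0, "ty": 0, "tz": 0.001, "wx": 0, "wy": 0, "wz": 0},
  {"fingers": 1, "tx": 0, "ty": 0, "tz": 0.001, "wx": 0, "wy": 0, "wz": 0},
  {"fingers": 1, "tx": 0, "ty": 0, "tz": 0.001, "wx": 0, "wy": 0, "wz": 0},
])

```text
time: 10.9
eef_pos: [0.5329, 0.3314, 0.1121]
tool_rot: [0.962, 0.275, -0.0, 0.0]
wrist_force: [0.1, 0.3, -3.6]
opening: 0.0136
```

Call:
send_rows([
  {"fingers": 1, "tx": 0, "ty": 0, "tz": 0.001, "wx": 0, "wy": 0, "wz": 0},
  {"fingers": 1, "tx": 0, "ty": 0, "tz": 0.001, "wx": 0, "wy": 0, "wz": 0},
  {"fingers": 1, "tx": 0, "ty": 0, "tz": 0.001, "wx": 0, "wy": 0, "wz": 0},
])

```text
time: 11.2
eef_pos: [0.5332, 0.3317, 0.1116]
tool_rot: [0.962, 0.275, 0.0, -0.0]
wrist_force: [0.4, -0.5, -0.2]
opening: 0.0143
```

The force went from -3.6 to -0.2 N, so the foot is on the pan. Lower another 0.5 mm to seat it, then open slowly.

Call:
send_rows([
  {"fingers": 1, "tx": 0, "ty": 0, "tz": 0.0005, "wx": 0, "wy": 0, "wz": 0},
  {"fingers": 1, "tx": 0, "ty": 0, "tz": 0.0005, "wx": 0, "wy": 0, "wz": 0},
], grip_force=20)

```text
time: 11.4
eef_pos: [0.5332, 0.3318, 0.1116]
tool_rot: [0.962, 0.275, 0.001, -0.0]
wrist_force: [-1.0, -0.7, 4.9]
opening: 0.0139
```

Call:
send_rows([
  {"fingers": 0.6, "tx": 0, "ty": 0, "tz": 0, "wx": 0, "wy": 0, "wz": 0},
  {"fingers": 0.5, "tx": 0, "ty": 0, "tz": 0, "wx": 0, "wy": 0, "wz": 0},
  {"fingers": 0.4, "tx": 0, "ty": 0, "tz": 0, "wx": 0, "wy": 0, "wz": 0},
  {"fingers": 0.2, "tx": 0, "ty": 0, "tz": 0, "wx": 0, "wy": 0, "wz": 0},
  {"fingers": -0.2, "tx": 0, "ty": 0, "tz": 0, "wx": 0, "wy": 0, "wz": 0},
  {"fingers": -0.6, "tx": 0, "ty": 0, "tz": 0, "wx": 0, "wy": 0, "wz": 0},
  {"fingers": -1, "tx": 0, "ty": 0, "tz": 0, "wx": 0, "wy": 0, "wz": 0},
  {"fingers": -1, "tx": 0, "ty": 0, "tz": 0, "wx": 0, "wy": 0, "wz": 0},
  {"fingers": -1, "tx": 0, "ty": 0, "tz": 0, "wx": 0, "wy": 0, "wz": 0},
])

```text
time: 12.3
eef_pos: [0.5329, 0.3315, 0.1107]
tool_rot: [0.962, 0.275, 0.0, 0.0]
wrist_force: [-1.1, 0.7, 0.1]
opening: 0.0854
```

Call:
send_rows([
  {"fingers": -1, "tx": 0, "ty": 0, "tz": -0.01, "wx": 0, "wy": 0, "wz": 0},
  {"fingers": -1, "tx": 0, "ty": 0, "tz": -0.03, "wx": 0, "wy": 0, "wz": 0},
  {"fingers": -1, "tx": 0, "ty": 0, "tz": -0.055, "wx": 0, "wy": 0, "wz": 0},
  {"fingers": -1, "tx": 0, "ty": 0, "tz": -0.08, "wx": 0, "wy": 0, "wz": 0},
  {"fingers": -1, "tx": 0, "ty": 0, "tz": -0.11, "wx": 0, "wy": 0, "wz": 0},
  {"fingers": -1, "tx": 0, "ty": 0, "tz": -0.14, "wx": 0, "wy": 0, "wz": 0},
  {"fingers": -1, "tx": 0, "ty": 0.04, "tz": -0.14, "wx": 0, "wy": 0, "wz": 0},
  {"fingers": -1, "tx": 0, "ty": 0.08, "tz": -0.14, "wx": 0, "wy": 0, "wz": 0},
  {"fingers": -1, "tx": 0, "ty": 0.12, "tz": -0.14, "wx": 0, "wy": 0, "wz": 0},
  {"fingers": -1, "tx": 0, "ty": 0.15, "tz": -0.14, "wx": 0, "wy": 0, "wz": 0},
  {"fingers": -1, "tx": 0, "ty": 0.15, "tz": -0.14, "wx": 0, "wy": 0, "wz": 0},
  {"fingers": -1, "tx": 0, "ty": 0.15, "tz": -0.14, "wx": 0, "wy": 0, "wz": 0},
])

```text
time: 13.5
eef_pos: [0.6124, 0.2036, 0.2511]
tool_rot: [0.962, 0.274, 0.0, -0.0]
wrist_force: [-0.4, 1.3, -0.3]
opening: 0.0853
```

```bash
python3 -c "
from h import *
to(.5328,.330,.112)
s=arm.camera('side')[:,:,::-1];t=arm.camera('top')[:,:,::-1]
g=lambda im,x,y,w,h:cv2.resize(im[y:y+h,x:x+w],(400,300),interpolation=cv2.INTER_CUBIC)
cv2.imwrite('pics/g10.png',np.vstack([np.hstack([g(s,205,60,120,90),g(t,155,160,120,90)]),np.hstack([g(s,270,160,200,150),g(t,300,130,200,150)])]))
X=[.5328,.330,.164,1]
for n in P: p=P[n]@X; print(n,p[:2]/p[2])"
```

```text
13.5 [0.6124 0.2036 0.2511] axes [ 0.8499  0.5269  0.0003  0.5269 -0.8499 -0.0007 -0.0001  0.0007 -1.    ] q [ 0.2588  0.4081 -0.8458  1.3684  0.3017  1.4972 -0.0121] F [-0.4481  1.2829 -0.311 ] 0.08525725826221285
shift [-0.0012 -0.1493  0.1392]
side [248.598  78.095]
top [178.489 202.223]
```

View pics/g10.png

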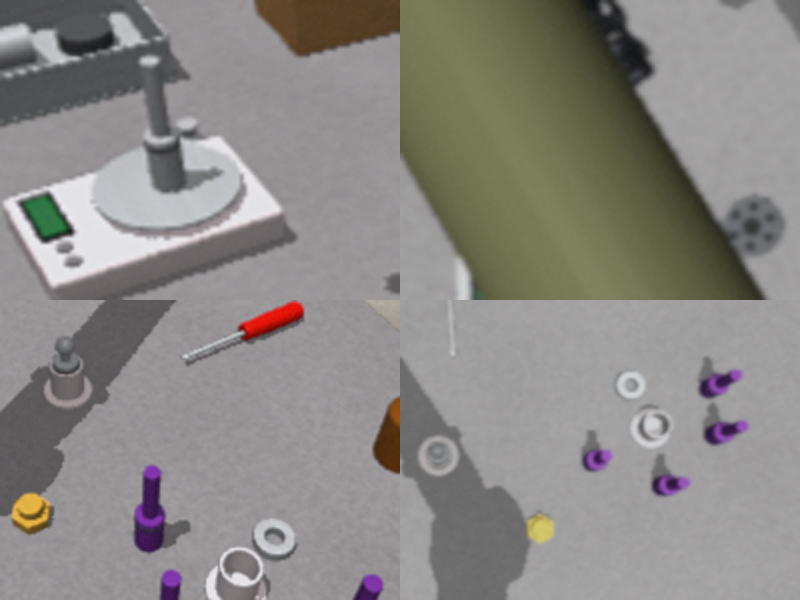

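The piston stands upright and free on the pan: foot centre at about crop (168,181), pan centre at about (168,184). The empty stand, ball piston and decoys are where they were. Handing in.

```bash
python3 -c "
from bench import arm
print(arm.finish_job())"
```

```text
the job is handed in; nothing more can be done
None
```

The stem piston now stands upright near the middle of the scale pan, released, with the arm about 19 cm away and touching nothing. I handed the job in at about 13.6 s of the 45 s allowed.

- **Lift:** I gripped the stem, pulled it straight up out of its stand and carried it over the ball piston. The wrist force during the lift matched the piston's weight alone (about 2.5–3.7 N).
- **Set-down:** I lowered it in 1 mm steps until the force showed contact, then opened slowly. The highest set-down force I read was about 5 N.
- **Last pictures:** From the side, the stem top was about 1 px from where it should be and the foot within about 3–4 mm of the pan's centre. The empty stand is upright in its place. The ball piston and the purple pistons were not touched.

Some checks were incomplete or disagreed:

- **Pan not seen from above:** In the last top picture the arm hid the pan, so the final centring rests on the side view and on the two-view check just before set-down.
- **Finger height:** In the pictures the fingertips looked 10–20 mm higher than the reported tool position. I gripped 10 mm lower than planned because of this, and the grip held.
- **Gripper opening:** The opening read about 14 mm on the 16 mm stem.
- **First move calls:** The first two were refused because some row fields were missing; nothing moved.
- **Pictures:** I viewed 12 pictures, two over the budget.

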